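Sort look-alike figure stands by felt weight and seat the heavy one

ROBOT

A 6-joint arm with a two-finger parallel gripper is mounted at the origin on the work surface. World frame = base frame: x ahead of the robot, y to its left, z up, the work surface at z = 0. Lengths are in mm, angles in rad, forces in N, time in s.
With the tool pointing down it reaches from about 375 to 750 mm from the base axis. Payload 9 kg.
Tool frame: the origin (TCP) lies on the centre line of the jaws, within the pads' length; the fingertips stand 25 mm ahead of it and the grasp point (between the pads) lies 6 mm ahead of it (ctrl.tip_extent is the distance from the TCP to the fingertips, in mm); z points along the fingers, y is the direction in which the jaws open and shut (so a half turn about z gives the same grasp; the last joint's range is limited). The gripper opens to 85 mm and grips with 20 to 120 N. Pads are 22 mm wide; open, the fingers measure 114 mm over their backs; the gripper's body (76 mm by 85 mm) begins 54 mm behind the grasp point. The pads swing forward as they close: fully open they stand 13 mm farther back than shut.
Start: joints at [-1.383, 0.104, 0.097, 1.564, 0, 1.353], TCP at [236.864, -551.298, 256.331] pointing down, gripper open.
Joint ranges: [-2.99, 2.99], [-0.84, 1.86], [-1.1, 1.16], [-1.84, 2.11], [-1.51, 1.56], [-3.14, 3.14]. Speed limits (rad/s): [2.22, 2.22, 2.57, 3.14, 3.14, 3.14].

INTERFACE

Orientations are given as a unit quaternion [x, y, z, w].
In Python, from plant import telemetry, optics, ctrl gives the robot as it stands.
- The arm moves only by the shell command python3 -m inch 'ROWS' [FORCE]. ROWS is JSON, a list of rows, each a list of 5 numbers: the opening, from 0 (shut) to 1 (fully open), then the shift along the tool's x, y, z in m, then the turn about the tool's z in degrees. In form: [[fingers, tx, ty, tz, spin], ...]. A call has 1 to 12 rows; each row is the pose to reach, as a shift and turn from the pose commanded when the call began, along the tool's axes at that moment; what a row does not reach only later rows make up. A row lasts 1/12 s, in which the tool goes at most 41.7 mm and 7.16 degrees, less where a joint would pass 70% of its speed; a pose out of reach is approached as far as the arm can. A call with a gripper value outside its range is refused whole. The fingers move at their own pace and stop on an object; FORCE is the grip in N (left out, the last holds). Time passes only in rows, so rows that repeat a pose let the fingers close. It gives the time, the measured TCP pose, the force and the opening at its end, in the units of the state.
- telemetry.sense(): the state, without advancing time (a new reading comes with each control period).
- optics.read_camera(name): name is "side" or "top"; returns (picture, depth): 384x512x3 uint8, red, green, blue; 384x512 float32, mm along the optical axis (not along the pixel's ray), 0 where there is no reading.
- optics.get_calibration(name): a dict with "fx", "fy", "cx", "cy" (pixels), "rvec" (rotation vector, rad) and "tvec" (3), from world to camera coordinates, as OpenCV has them. Camera axes: x right, y down, z forward; pixel columns grow to the right and rows downward; lengths in mm; the calibration is good to about 2 mm. A picture is of the moment at which its call begins. get_calibration takes no time and is no camera call.
- ctrl.close_job(): hands the job in, once; it reports no verdict.
The state is a dict: "t": time; "q": joint angles; "joint_velocities": joint speeds; "effort": joint torques, N m; "ee_pos": TCP position; "ee_rot": TCP orientation; "wrist_force": force on the tool from outside, world axes, zero at the start; "moment": the same for the moment, N m; "grip_width": opening from 0.0 (shut) to 1.0 (fully open).
Only numpy, scipy, OpenCV 4.12 (cv2) and the standard library are available. Lean on these libraries where they do the work, as an engineer would, in place of code of your own. Each camera call takes 0.05 s, during which the arm holds its last target. There are 200 camera calls.

TASK

The three brown figure stands look alike; lift them to tell them apart by weight. Put the hollow one (lightest) upright in the white weigh pan and the solid one (middle) upright in the blue pan, never overloading or pressing a pan past its limit, and seat the shot-filled one (heaviest) in the round well of the yellow holder, pressed down fully home with never more than 60 N. Leave the other things on the table where they are.

Things in the scene. Friction and masses are not known exactly. Their poses are not given: they have to be found in the camera images.
- stand_a: figure stand: round brown foot, 64 mm wide for the lowest 14 mm (bottom edge chamfered), tapering to 52 mm at 58 mm height; above it a cream square neck, 24 x 24 mm, from 58 to 105 mm height, to hold it by. Origin: centre of the underside; z up, x and y square to the neck. Looks exactly like the other two; its letter says nothing of its content: hollow about 0.10 kg, solid plaster about 0.32 kg, filled with shot about 0.80 kg (within 12 %)
- stand_b: figure stand: round brown foot, 64 mm wide for the lowest 14 mm (bottom edge chamfered), tapering to 52 mm at 58 mm height; above it a cream square neck, 24 x 24 mm, from 58 to 105 mm height, to hold it by. Origin: centre of the underside; z up, x and y square to the neck. Looks exactly like the other two; its letter says nothing of its content: hollow about 0.10 kg, solid plaster about 0.32 kg, filled with shot about 0.80 kg (within 12 %)
- stand_c: figure stand: round brown foot, 64 mm wide for the lowest 14 mm (bottom edge chamfered), tapering to 52 mm at 58 mm height; above it a cream square neck, 24 x 24 mm, from 58 to 105 mm height, to hold it by. Origin: centre of the underside; z up, x and y square to the neck. Looks exactly like the other two; its letter says nothing of its content: hollow about 0.10 kg, solid plaster about 0.32 kg, filled with shot about 0.80 kg (within 12 %)
- white_scale: white weigh pan fixed to the table: a black base 120 x 120 mm carrying on a soft spring an open square pan of that colour, 130 x 130 mm outside, walls and floor 4 mm thick. Empty, the pan's floor (where a stand's underside rests) is 42 mm and its rim 63 mm above the table. Origin: centre of the base's underside, z up, x and y square to the walls
- blue_scale: blue weigh pan fixed to the table: a black base 120 x 120 mm carrying on a soft spring an open square pan of that colour, 130 x 130 mm outside, walls and floor 4 mm thick. Empty, the pan's floor (where a stand's underside rests) is 42 mm and its rim 63 mm above the table. Origin: centre of the base's underside, z up, x and y square to the walls
- white_pan (a joint): how far the white pan has sunk, m; 0 empty; spring 300 N/m, so the hollow stand sinks it 3 mm, the solid one 10 mm, the filled one over 22 mm. Limit: it must never sink more than 8.5 mm
- blue_pan (a joint): how far the blue pan has sunk, m; 0 empty; spring 300 N/m, so the hollow stand sinks it 3 mm, the solid one 10 mm, the filled one over 22 mm. Limit: it must never sink more than 18 mm
- holder: holder fixed to the table: dark base 136 x 190 mm with two rails along its y, carrying a square yellow block (118 mm wide, flat top 44 mm above the table) with a round well in its middle. Origin: centre of the base's underside, z up. The block is locked off-centre, its place not measured: the well's centre is at x = 0 and anywhere from y = +4 to +30 mm of this frame
- holder_mid (a point): point on the holder's axis at the height of the yellow block's top (44 mm). The well is 67 mm wide with a 2 mm chamfer. In it, 10 mm below the top, lies a rubber pad held by friction: it yields at about 14 N (stand's weight included), sinks 8 mm to a hard stop and stays. A stand fully home has its underside 18 mm below this height, 26 mm above the table. The block resists 60 N sideways
- tape_roll: loose roll of cream tape lying flat, 90 mm across, 25 mm high; leave it alone. Origin: centre of the underside
- wire_spool: loose spool of red wire standing on its flange, 60 mm across, 36 mm high; leave it alone. Origin: centre of the underside
- glue_bottle: loose white glue bottle with orange cap, 44 mm across, 120 mm tall; leave it alone. Origin: centre of the underside
- crayon_box: loose blue box 60 x 130 x 22 mm; leave it alone. Origin: centre of the underside
- bowl: loose white bowl, 110 mm across, 45 mm high; leave it alone. Origin: centre of the underside
- scissors: loose scissors with red and black loops, 170 mm long, lying flat; origin at the pivot; leave it alone. Origin: at the height of the underside
Mind the look-alikes: they are no part of the job. Leave any green or turquoise look-alike of the stand_a alone.

How it is judged:
By the outcome, as a careful person would: the job done as asked, in the order asked, and still so for the second after the job is handed in, with the robot touching nothing.
It also fails if it takes over 72 s, if anything falls off the work surface, if the arm or the gripper's body presses on something with over 40 N, if the wrist force passes 120 N, or if a joint passes its speed limit or range.

## Working session

There is one attempt and no reset: what is moved stays moved. The work goes in short steps, Python scripts to look and compute and a shell command to move; the robot and the scene stay as the last step left them, time stands still between calls to the robot, and variables do not carry over. Pictures are saved under pics/ and viewed, about 8 in all and at most 12, crops included, and the job is handed in when it is done.

```bash
mkdir -p pics; cat > h.py <<'E'
import numpy as np, cv2
from plant import telemetry, optics, ctrl
def snap(n,f):
    p,d=optics.read_camera(n); cv2.imwrite(f'pics/{f}.png',p[:,:,::-1]); np.save(f'pics/{f}.npy',d); return p,d
def cal(n):
    c=optics.get_calibration(n); R=cv2.Rodrigues(np.array(c['rvec'],float))[0]; return c,R,np.array(c['tvec'],float).ravel()
def world(n,u,v,d):
    c,R,t=cal(n); P=np.stack([(u-c['cx'])/c['fx']*d,(v-c['cy'])/c['fy']*d,d*np.ones_like(u*1.)],-1); return (P-t)@R
def onz(n,u,v,z):
    c,R,t=cal(n); r=np.array([(u-c['cx'])/c['fx'],(v-c['cy'])/c['fy'],1])@R; o=-t@R; return o+r*(z-o[2])/r[2]
E
python3 - <<'E'
from h import *
for n in('top','side'): snap(n,n+'0'); c,R,t=cal(n); print(n,c['fx'],-t@R, R[2])
print(telemetry.sense())
a=cv2.imread('pics/top0.png');cv2.imwrite('pics/top0b.png',cv2.resize(a,(800,600),interpolation=cv2.INTER_CUBIC))
E
```

```text
top 375.71296307429003 [ 415.2870577   -14.09085843 1063.87692378] [ 0.13020568 -0.00164664 -0.99148564]
side 368.60709270113676 [ 490.03271181 -922.72163283  606.52912831] [ 0.0229874  0.8514827 -0.5238786]
{'t': 0.1, 'q': array([-1.38268829e+00,  1.04633943e-01,  9.65375780e-02,  1.56388090e+00,
       -1.05207909e-05,  1.35310876e+00]), 'joint_velocities': array([ 0.00041153,  0.00010341,  0.00319268, -0.0018065 , -0.00025382,
       -0.00031857]), 'effort': array([ 6.44726868e-03, -5.58208287e+01,  5.04718423e+01,  1.32007702e-02,
       -1.69045129e-04,  1.10963219e-05]), 'ee_pos': array([ 236.81197807, -551.00074604,  255.59815604]), 'ee_rot': array([ 9.79486588e-01,  2.01508501e-01,  3.47278152e-06, -5.90483596e-04]), 'wrist_force': array([ 0.38601059, -0.46737208, -0.01043998]), 'moment': array([-0.00216977, -0.02060072, -0.0375059 ]), 'grip_width': 1.0013144702337673}
```

View pics/top0b.png

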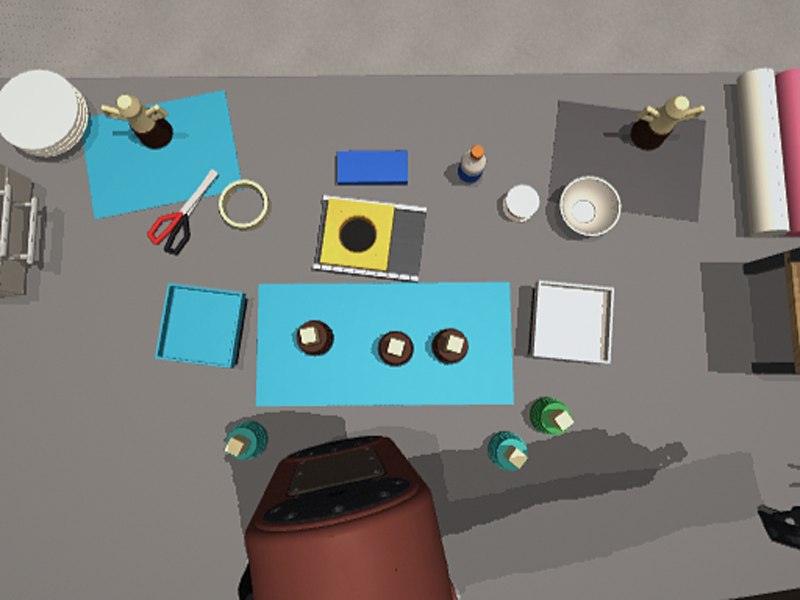

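View pics/side0.png

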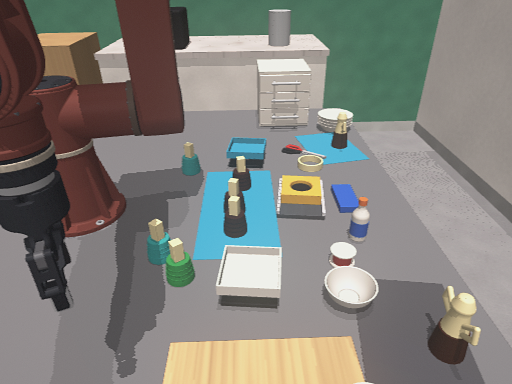

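The top view shows brown stands at (314,337), (396,348) and (450,345) on the blue mat. The look-alikes to leave alone are teal (246,440), teal (508,452) and green (552,415), plus the figurines at (150,120) and (655,125). The blue pan is at (201,326), the white pan at (573,321) and the well at (357,235). The side view agrees.

```bash
python3 - <<'E'
from h import *
p=cv2.imread('pics/top0.png')[:,:,::-1];d=np.load('pics/top0.npy')
v,u=np.mgrid[:384,:512]; W=world('top',u,v,d.astype(float))
np.save('pics/W0.npy',W)
s=.64
for n,(x,y) in dict(S1=(310,335),S2=(396,346),S3=(454,343)).items():
    cx,cy=x*s,y*s
    m=(abs(u-cx)<16)&(abs(v-cy)<16)&(W[...,2]>95)
    q=W[m]; r=cv2.minAreaRect(q[:,:2].astype(np.float32)); print(n,m.sum(),'ztop',np.median(q[:,2]),r)
m=(abs(u-357*s)<22)&(abs(v-235*s)<22)&(p.sum(2)<120)
print('well dark z',np.percentile(W[m][:,2],[5,50,95]),(W[m][:,:2].min(0)+W[m][:,:2].max(0))/2, np.ptp(W[m][:,:2],0))
hsv=cv2.cvtColor(np.ascontiguousarray(p),cv2.COLOR_RGB2HSV)
m=(hsv[...,0]>22)&(hsv[...,0]<32)&(hsv[...,1]>150)&(abs(u-230)<40)&(abs(v-150)<40)
q=W[m&(abs(W[...,2]-44)<6)];print('block',np.median(q[:,2]),cv2.minAreaRect(q[:,:2].astype(np.float32)))
for n,(x,y) in dict(blue=(201,326),white=(573,321)).items():
    m=(abs(u-x*s)<34)&(abs(v-y*s)<34)&(W[...,2]>53)&(W[...,2]<75)
    q=W[m];print(n,m.sum(),np.median(q[:,2]),cv2.minAreaRect(q[:,:2].astype(np.float32)))
    print(' floor',W[int(y*s),int(x*s)])
print('mat z',W[int(380*s),int(350*s)], 'table',W[int(270*s),int(280*s)])
c=cv2.imread('pics/top0.png')[110:245,90:400];cv2.imwrite('pics/crop0.png',cv2.resize(c,None,fx=2.58,fy=2.58,interpolation=cv2.INTER_CUBIC))
E
```

```text
S1 96 ztop 104.09619376892198 ((452.2669677734375, 58.778900146484375), (160.77871704101562, 29.330463409423828), 73.43177032470703)
S2 91 ztop 103.78541902706594 ((439.0385437011719, -16.925331115722656), (23.373050689697266, 46.714080810546875), 70.73894500732422)
S3 92 ztop 103.8514734902545 ((442.99951171875, -71.32933044433594), (28.252771377563477, 124.01080322265625), 12.999955177307129)
well dark z [30.42694117 33.12272451 36.27157168] [548.50041289  28.80423507] [266.42671038  85.790187  ]
block 43.259476964856745 ((652.6961669921875, 44.978309631347656), (117.96977996826172, 118.12308502197266), 82.51823425292969)
blue 398 61.10573811995091 ((492.02294921875, 315.2958984375), (133.14910888671875, 129.8737030029297), 82.10961151123047)
 floor [493.10348091 318.53265766  41.45893438]
white 413 61.72908427125538 ((491.59783935546875, -326.02166748046875), (131.57464599609375, 130.14405822753906), 83.83718872070312)
 floor [ 494.83324264 -329.66843093   42.98145836]
mat z [395.44092492  60.20560844  -2.51202235] table [ 5.98355240e+02  1.89124329e+02 -3.83979017e-01]
```

View pics/crop0.png

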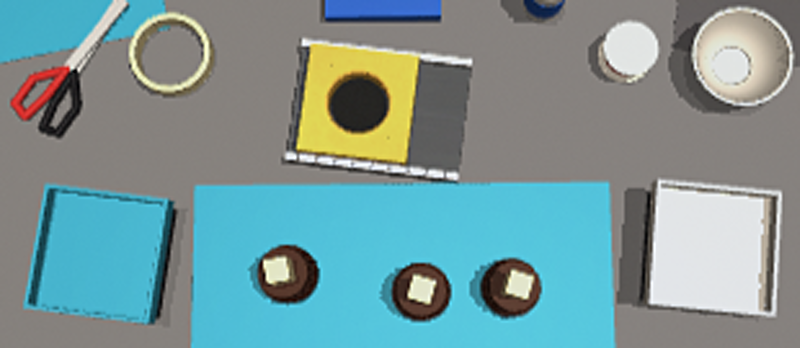

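The crop confirms the three brown feet with cream necks. The block centre is also plain. Next I need each neck's centre and yaw, free of edge outliers.

```bash
python3 - <<'E'
from h import *
p=cv2.imread('pics/top0.png');d=np.load('pics/top0.npy');W=np.load('pics/W0.npy')
for n,(x,y) in dict(S1=(277,268),S2=(421,290),S3=(518,284)).items():
    cx,cy=x/2.58+90,y/2.58+110
    K=6; x0,y0=int(cx)-14,int(cy)-14
    c=cv2.resize(p[y0:y0+28,x0:x0+28],None,fx=K,fy=K,interpolation=cv2.INTER_CUBIC)
    for th in(150,190):
        m=(c.min(2)>th-25).astype(np.uint8)
        k,l,s,ce=cv2.connectedComponentsWithStats(m); i=1+s[1:,4].argmax()
        vv,uu=np.where(l==i)
        U=(uu+.5)/K-.5+x0; V=(vv+.5)/K-.5+y0
        cc,R,t=cal('top'); r=np.stack([(U-cc['cx'])/cc['fx'],(V-cc['cy'])/cc['fy'],np.ones(len(U))],1)@R; o=-t@R
        P=o+r*((105-o[2])/r[:,2])[:,None]
        print(n,th,cv2.minAreaRect(P[:,:2].astype(np.float32)),P.mean(0)[:2])
E
```

```text
S1 150 ((470.83367919921875, 122.19609069824219), (24.58498764038086, 23.973228454589844), 11.179913520812988) [470.86225253 122.2634481 ]
S1 190 ((470.8482360839844, 122.29722595214844), (23.02393913269043, 22.601089477539062), 12.222481727600098) [470.80633068 122.3162858 ]
S2 150 ((450.6160888671875, -21.07925796508789), (23.64316749572754, 24.2946720123291), 72.90938568115234) [450.61839038 -21.05764199]
S2 190 ((450.5055236816406, -21.113441467285156), (22.659847259521484, 22.85866355895996), 73.94293212890625) [450.51937836 -20.97644204]
S3 150 ((454.2563781738281, -117.68659210205078), (23.782405853271484, 24.180986404418945), 71.04664611816406) [ 454.22066699 -117.68449735]
S3 190 ((454.2104797363281, -117.60538482666016), (22.593721389770508, 22.703472137451172), 71.05135345458984) [ 454.13249198 -117.64001733]
```

```bash
cat >> h.py <<'E'
def st():
    s=telemetry.sense(); x,y,z,w=s['ee_rot']; a=np.degrees(2*np.arctan2(y,x)); return s,a
def go(X,Y,Z,A,V=True):
    "shift in tool axes (m, deg) from the measured pose to world X,Y,Z mm, yaw A"
    s,a=st(); D=np.array([X,Y,Z])-s['ee_pos']; r=np.radians(a); c,n=np.cos(r),np.sin(r)
    print('t %.2f pos %s yaw %.2f grip %.3f F %s q6 %.2f'%(s['t'],np.round(s['ee_pos'],1),a,s['grip_width'],np.round(s['wrist_force'],2),s['q'][5]))
    print('row',np.round([(D[0]*c+D[1]*n)/1e3,(D[0]*n-D[1]*c)/1e3,-D[2]/1e3,(a-A+180)%360-180],4))
E
python3 -m inch '[[0.6,0.371,-0.313,0.09,-47.8],[0.6,0.371,-0.313,0.09,-47.8],[0.6,0.371,-0.313,0.09,-47.8],[0.6,0.371,-0.313,0.09,-47.8],[0.6,0.371,-0.313,0.09,-47.8],[0.6,0.371,-0.313,0.09,-47.8],[0.6,0.371,-0.313,0.09,-47.8],[0.6,0.371,-0.313,0.09,-47.8],[0.6,0.371,-0.313,0.09,-47.8],[0.6,0.371,-0.313,0.09,-47.8],[0.6,0.371,-0.313,0.09,-47.8],[0.6,0.371,-0.313,0.09,-47.8]]' 40; python3 -c "
from h import *
go(454.2,-117.7,90,71)"
```

```text
t: 1.1
ee_pos: [454.6, -114.6, 165.6]
ee_rot: [0.814, 0.581, 0.0, -0.0]
wrist_force: [0.4, -0.8, -0.3]
grip_width: 0.604
t 1.10 pos [ 454.6 -114.6  165.6] yaw 71.09 grip 0.604 F [ 0.38 -0.84 -0.27] q6 1.37
row [-0.003   0.0007  0.0756  0.0859]
```

```bash
python3 -m inch '[[0.6,0,0,0.036,0],[0.6,0,0,0.036,0],[0.6,0,0,0.036,0]]'; python3 -c "
from h import *
go(454.2,-117.7,89,71); snap('side','s1')
a=cv2.imread('pics/s1.png')[130:300,130:330];cv2.imwrite('pics/s1c.png',cv2.resize(a,None,fx=3,fy=3,interpolation=cv2.INTER_CUBIC))"
```

```text
t: 1.35
ee_pos: [452.9, -116.3, 128.9]
ee_rot: [0.814, 0.581, -0.001, -0.002]
wrist_force: [0.5, 0.2, 0.4]
grip_width: 0.599
t 1.35 pos [ 452.9 -116.3  128.9] yaw 71.11 grip 0.599 F [0.49 0.16 0.42] q6 1.37
row [-0.0009  0.0017  0.0399  0.1073]
```

View pics/s1c.png

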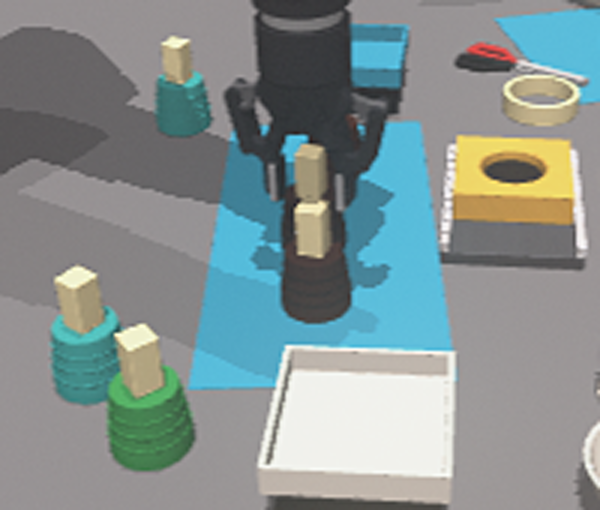

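The fingertips at crop (272,197) and (342,207) straddle the nearest neck, whose top is at (312,203). S2's neck shows between the fingers. I'll descend, grip and lift to weigh.

```bash
python3 -m inch '[[0.6,-0.001,0.0015,0.02,0],[0.6,-0.001,0.0015,0.04,0],[0.6,-0.001,0.0015,0.04,0],[0.2,-0.001,0.0015,0.04,0],[0.2,-0.001,0.0015,0.04,0],[0.2,-0.001,0.0015,0.04,0],[0.2,-0.001,0.0015,0.04,0],[0.2,-0.001,0.0015,0.04,0]]' 40; python3 -m inch '[[0.2,0,0,-0.02,0],[0.2,0,0,-0.04,0],[0.2,0,0,-0.04,0],[0.2,0,0,-0.04,0],[0.2,0,0,-0.04,0],[0.2,0,0,-0.04,0]]' 40
```

```text
t: 2.07
ee_pos: [455.8, -119.2, 91.4]
ee_rot: [0.814, 0.581, 0.0, 0.001]
wrist_force: [-1.0, -1.6, 3.1]
grip_width: 0.278
t: 2.57
ee_pos: [454.8, -118.4, 129.4]
ee_rot: [0.814, 0.581, -0.0, -0.001]
wrist_force: [-0.5, 0.2, -0.0]
grip_width: 0.274
```

```bash
for i in 1 2 3; do python3 -m inch '[[0.2,0,0,0,0],[0.2,0,0,0,0]]' | grep -E "wrist|ee_pos"; done; python3 -c "
from h import *
st_=telemetry.sense(); print(st_['effort'])
go(491.6,-326,230,71)"
```

```text
ee_pos: [454.9, -118.5, 129.6]
wrist_force: [-0.2, -0.6, -1.0]
ee_pos: [455.1, -118.6, 130.0]
wrist_force: [0.4, -0.5, -1.2]
ee_pos: [455.3, -118.7, 130.3]
wrist_force: [1.2, -0.2, -0.8]
[ 1.22894307e-03 -3.60622752e+01  5.05364585e+01  2.34774685e-03
  1.12165777e-03 -8.91798123e-06]
t 3.07 pos [ 455.3 -118.7  130.3] yaw 71.05 grip 0.280 F [ 1.2  -0.15 -0.85] q6 1.37
row [-0.1843  0.1017 -0.0997  0.0493]
```

Weight ≈1.0 N, so this is the hollow one. It goes to the white pan.

```bash
python3 -m inch '[[0.2,0,0,-0.04,0],[0.2,0,0,-0.075,0],[0.2,-0.184,0.102,-0.075,0],[0.2,-0.184,0.102,-0.075,0],[0.2,-0.184,0.102,-0.075,0],[0.2,-0.184,0.102,-0.075,0],[0.2,-0.184,0.102,-0.075,0],[0.2,-0.184,0.102,-0.075,0],[0.2,-0.184,0.102,-0.075,0],[0.2,-0.184,0.102,-0.075,0],[0.2,-0.184,0.102,-0.075,0]]' 40; python3 -c "
from h import *
go(491.6,-326,142,71); snap('side','s2')
a=cv2.imread('pics/s2.png')[130:340,130:400];cv2.imwrite('pics/s2c.png',cv2.resize(a,None,fx=2.5,fy=2.5,interpolation=cv2.INTER_CUBIC))"
```

```text
t: 3.98
ee_pos: [492.0, -324.8, 205.6]
ee_rot: [0.814, 0.581, 0.0, 0.0]
wrist_force: [0.7, 0.1, -0.5]
grip_width: 0.272
t 3.98 pos [ 492.  -324.8  205.6] yaw 71.10 grip 0.272 F [ 0.68  0.1  -0.48] q6 1.10
row [-0.0013 -0.      0.0636  0.0975]
```

View pics/s2c.png

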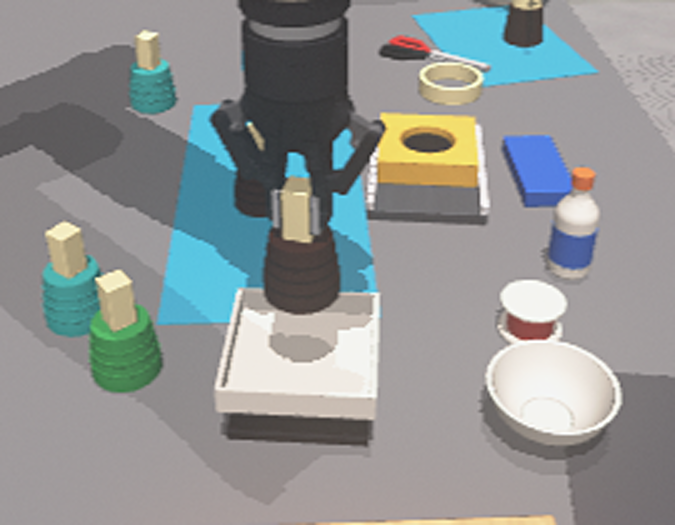

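The stand is held upright (crop (300,250)) above the white pan (300,345), with its shadow in the pan. Lowering.

```bash
python3 -m inch '[[0.2,-0.001,0,0.035,0],[0.2,-0.001,0,0.06,0],[0.2,-0.001,0,0.063,0],[0.2,-0.001,0,0.066,0],[0.2,-0.001,0,0.068,0],[0.2,-0.001,0,0.07,0],[0.2,-0.001,0,0.07,0],[0.2,-0.001,0,0.07,0]]' 40; python3 -c "
from h import *
go(491.6,-326,134,71)"
```

```text
t: 4.7
ee_pos: [492.1, -327.2, 136.5]
ee_rot: [0.814, 0.581, 0.0, 0.001]
wrist_force: [0.7, -0.2, -1.5]
grip_width: 0.275
t 4.70 pos [ 492.1 -327.2  136.5] yaw 71.06 grip 0.275 F [ 0.67 -0.21 -1.52] q6 1.09
row [ 0.0009 -0.0009  0.0025  0.0577]
```

```bash
python3 -m inch '[[0.2,0,0,0.002,0],[0.2,0,0,0.004,0],[0.2,0,0,0.004,0],[0.2,0,0,0.004,0]]' 40;python3 -m inch '[[0.35,0,0,0.004,0],[0.5,0,0,0.0,0],[0.6,0,0,0,0],[0.6,0,0,0,0],[0.6,0,0,0,0],[0.6,0,0,-0.03,0],[0.6,0,0,-0.07,0],[0.6,0,0,-0.09,0],[0.6,0,0,-0.09,0]]'; python3 -c "
from h import *
go(450.6,-21,160,73.5)"
```

```text
t: 5.03
ee_pos: [491.7, -326.9, 131.3]
ee_rot: [0.814, 0.581, -0.0, 0.0]
wrist_force: [0.1, -0.3, -1.1]
grip_width: 0.278
t: 5.78
ee_pos: [493.2, -328.4, 227.3]
ee_rot: [0.814, 0.581, 0.001, 0.004]
wrist_force: [0.1, -1.3, 0.2]
grip_width: 0.603
t 5.78 pos [ 493.2 -328.4  227.3] yaw 71.05 grip 0.603 F [ 0.14 -1.34  0.18] q6 1.09
row [ 0.2769 -0.1401  0.0673 -2.4468]
```

```bash
python3 -m inch '[[0.6,0.277,-0.140,0.065,-2.4],[0.6,0.277,-0.140,0.065,-2.4],[0.6,0.277,-0.140,0.065,-2.4],[0.6,0.277,-0.140,0.065,-2.4],[0.6,0.277,-0.140,0.065,-2.4],[0.6,0.277,-0.140,0.065,-2.4],[0.6,0.277,-0.140,0.065,-2.4],[0.6,0.277,-0.140,0.065,-2.4],[0.6,0.277,-0.140,0.065,-2.4],[0.6,0.277,-0.140,0.065,-2.4],[0.6,0.277,-0.140,0.065,-2.4],[0.6,0.277,-0.140,0.065,-2.4]]' >/dev/null; python3 -c "
from h import *
go(450.6,-21,91,73.5); snap('side','s3')
a=cv2.imread('pics/s3.png')[130:340,130:400];cv2.imwrite('pics/s3c.png',cv2.resize(a,None,fx=2.5,fy=2.5,interpolation=cv2.INTER_CUBIC))"
```

```text
t 6.78 pos [449.5 -20.4 156.5] yaw 73.39 grip 0.595 F [-0.29 -0.13 -0.53] q6 1.52
row [-0.0003  0.0012  0.0655 -0.1148]
```

View pics/s3c.png

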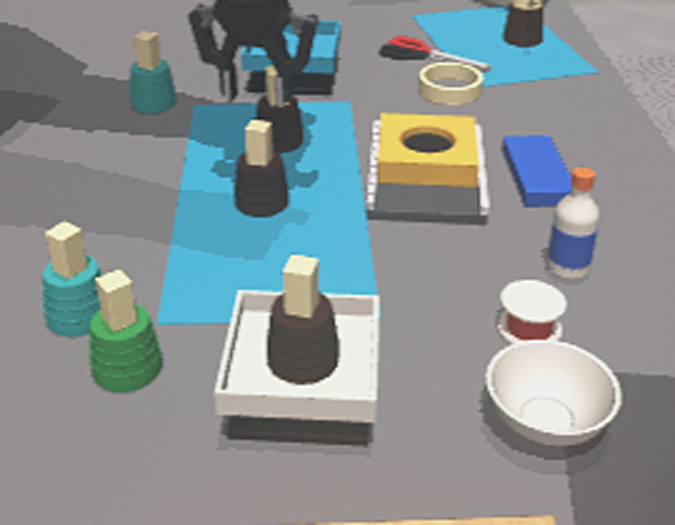

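The hollow stand is upright in the white pan at crop (302,330). The gripper is now above S2 (260,140). Next I grip and weigh it.

```bash
python3 -m inch '[[0.6,0,0.001,0.03,0],[0.6,0,0.001,0.06,0],[0.6,0,0.001,0.065,0],[0.6,0,0.001,0.065,0],[0.2,0,0.001,0.065,0],[0.2,0,0.001,0.065,0],[0.2,0,0.001,0.065,0],[0.2,0,0.001,0.065,0],[0.2,0,0.001,0.065,0],[0.2,0,0.001,0.065,0]]' 60; python3 -m inch '[[0.2,0,0,-0.02,0],[0.2,0,0,-0.04,0],[0.2,0,0,-0.04,0],[0.2,0,0,-0.04,0],[0.2,0,0,-0.04,0],[0.2,0,0,-0.04,0]]'|grep wr;  for i in 1 2 3; do python3 -m inch '[[0.2,0,0,0,0],[0.2,0,0,0,0]]' | grep -E "wrist|ee_pos|grip"; done
```

```text
t: 7.67
ee_pos: [451.1, -20.1, 93.1]
ee_rot: [0.802, 0.598, 0.001, 0.001]
wrist_force: [-1.6, -0.7, 7.1]
grip_width: 0.271
wrist_force: [0.2, 0.5, -2.9]
ee_pos: [449.7, -19.5, 130.4]
wrist_force: [0.2, 0.2, -2.5]
grip_width: 0.275
ee_pos: [450.0, -19.6, 131.0]
wrist_force: [-0.8, 0.2, -2.8]
grip_width: 0.27
ee_pos: [450.2, -19.6, 131.2]
wrist_force: [-0.1, -0.2, -2.4]
grip_width: 0.273
```

≈2.65 N, so this is the solid one, and the remaining stand must be filled. S2 goes to the blue pan, carried over S1.

```bash
python3 -c "
from h import *
go(492,315.3,230,73.4)"; python3 -m inch '[[0.2,0,0,-0.04,0],[0.2,0,0,-0.08,0],[0.2,0,0,-0.1,0],[0.2,0,0,-0.1,0]]'; python3 -c "
from h import *
go(492,315.3,230,73.4)"
```

```text
t 8.67 pos [450.2 -19.6 131.2] yaw 73.45 grip 0.273 F [-0.06 -0.15 -2.39] q6 1.52
row [ 0.333  -0.0553 -0.0988  0.05  ]
t: 9.0
ee_pos: [452.2, -20.3, 236.6]
ee_rot: [0.801, 0.598, 0.002, 0.003]
wrist_force: [0.8, -0.0, -2.9]
grip_width: 0.273
t 9.00 pos [452.2 -20.3 236.6] yaw 73.45 grip 0.273 F [ 0.78 -0.04 -2.89] q6 1.52
row [ 0.3331 -0.0574  0.0066  0.0522]
```

```bash
python3 -m inch '[[0.2,0.333,-0.056,0,0],[0.2,0.333,-0.056,0,0],[0.2,0.333,-0.056,0,0],[0.2,0.333,-0.056,0,0],[0.2,0.333,-0.056,0,0],[0.2,0.333,-0.056,0,0],[0.2,0.333,-0.056,0,0],[0.2,0.333,-0.056,0,0],[0.2,0.333,-0.056,0,0],[0.2,0.333,-0.056,0.03,0],[0.2,0.333,-0.056,0.05,0],[0.2,0.333,-0.056,0.05,0]]'; python3 -c "
from h import *
go(492,315.3,138,73.4); snap('side','s4')
a=cv2.imread('pics/s4.png')[80:290,130:400];cv2.imwrite('pics/s4c.png',cv2.resize(a,None,fx=2.5,fy=2.5,interpolation=cv2.INTER_CUBIC))"
```

```text
t: 10.0
ee_pos: [488.6, 314.9, 175.2]
ee_rot: [0.801, 0.598, -0.004, -0.001]
wrist_force: [-1.4, 0.1, -4.3]
grip_width: 0.275
t 10.00 pos [488.6 314.9 175.2] yaw 73.49 grip 0.275 F [-1.44  0.13 -4.25] q6 2.21
row [0.0013 0.0031 0.0372 0.092 ]
```

View pics/s4c.png

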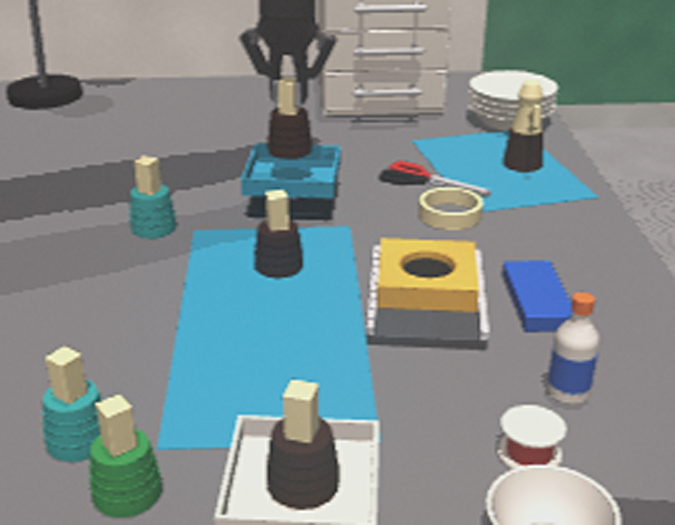

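The stand is held upright over the blue pan (crop (290,130) above (290,170)). Lowering, then release.

```bash
python3 -m inch '[[0.2,0.001,0.002,0.02,0],[0.2,0.001,0.002,0.034,0],[0.2,0.001,0.002,0.04,0],[0.2,0.001,0.002,0.042,0],[0.2,0.001,0.002,0.044,0],[0.2,0.001,0.002,0.046,0],[0.2,0.001,0.002,0.046,0],[0.2,0.001,0.002,0.046,0],[0.2,0.001,0.002,0.046,0]]'; python3 -m inch '[[0.6,0,0,0.001,0],[0.6,0,0,0.001,0],[0.6,0,0,0.001,0],[0.6,0,0,0.001,0],[0.6,0,0,0.001,0],[0.6,0,0,-0.03,0],[0.6,0,0,-0.07,0],[0.6,0,0,-0.09,0],[0.6,0,0,-0.09,0]]'; python3 -c "
from h import *
go(470.8,122.3,160,102)"
```

```text
t: 10.8
ee_pos: [493.8, 316.0, 135.9]
ee_rot: [0.802, 0.598, 0.0, 0.0]
wrist_force: [-0.3, 0.2, -2.4]
grip_width: 0.272
t: 11.55
ee_pos: [495.6, 316.7, 231.3]
ee_rot: [0.801, 0.598, 0.004, 0.001]
wrist_force: [0.2, -0.8, 0.5]
grip_width: 0.595
t 11.55 pos [495.6 316.7 231.3] yaw 73.45 grip 0.595 F [ 0.17 -0.75  0.51] q6 2.21
row [ -0.1934   0.0316   0.0713 -28.5465]
```

```bash
python3 -m inch '[[0.6,-0.193,0.032,0.068,-28.5],[0.6,-0.193,0.032,0.068,-28.5],[0.6,-0.193,0.032,0.068,-28.5],[0.6,-0.193,0.032,0.068,-28.5],[0.6,-0.193,0.032,0.068,-28.5],[0.6,-0.193,0.032,0.068,-28.5],[0.6,-0.193,0.032,0.068,-28.5],[0.6,-0.193,0.032,0.068,-28.5],[0.6,-0.193,0.032,0.068,-28.5],[0.6,-0.193,0.032,0.068,-28.5]]' >/dev/null; python3 -c "
from h import *
go(470.8,122.3,90,102); snap('side','s5')
a=cv2.imread('pics/s5.png')[80:290,130:400];cv2.imwrite('pics/s5c.png',cv2.resize(a,None,fx=2.5,fy=2.5,interpolation=cv2.INTER_CUBIC))"
```

```text
t 12.38 pos [469.7 122.9 157.9] yaw 102.02 grip 0.601 F [ 1.02 -0.01  0.74] q6 1.35
row [-0.0008  0.001   0.0679  0.0228]
```

View pics/s5c.png

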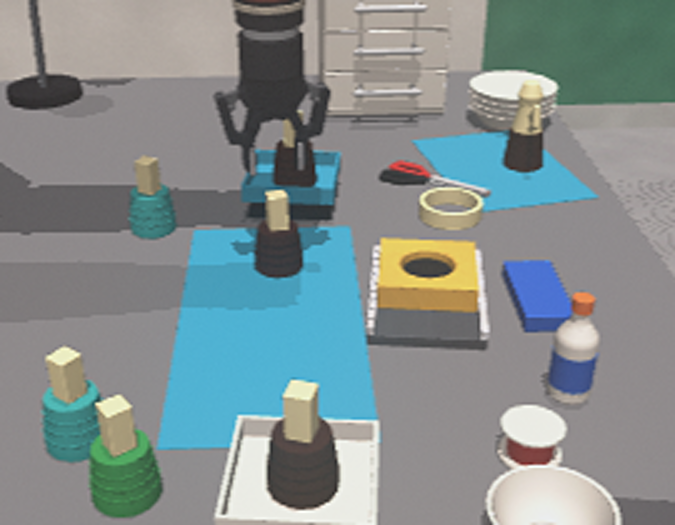

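The solid stand is upright in the sunken blue pan (295,160), and the gripper is over S1 (277,210). Now I grip and lift it.

```bash
python3 -m inch '[[0.6,-0.0005,0.001,0.03,0],[0.6,-0.0005,0.001,0.06,0],[0.6,-0.0005,0.001,0.067,0],[0.6,-0.0005,0.001,0.067,0],[0.2,-0.0005,0.001,0.067,0],[0.2,-0.0005,0.001,0.067,0],[0.2,-0.0005,0.001,0.067,0],[0.2,-0.0005,0.001,0.067,0],[0.2,-0.0005,0.001,0.067,0],[0.2,-0.0005,0.001,0.067,0]]' 90; python3 -m inch '[[0.2,0,0,-0.02,0],[0.2,0,0,-0.04,0],[0.2,0,0,-0.04,0],[0.2,0,0,-0.04,0],[0.2,0,0,-0.04,0],[0.2,0,0,-0.04,0]]'|grep -E "wr|ee_p";  for i in 1 2; do python3 -m inch '[[0.2,0,0,0,0],[0.2,0,0,0,0]]' | grep -E "wrist|ee_pos|grip"; done;python3 -c "
from h import *
go(652.7,45,150,102)"
```

```text
t: 13.27
ee_pos: [471.4, 121.6, 92.2]
ee_rot: [0.63, 0.777, 0.001, 0.001]
wrist_force: [-2.6, 1.3, 7.1]
grip_width: 0.27
ee_pos: [469.4, 121.5, 128.6]
wrist_force: [-0.1, -0.1, -8.5]
ee_pos: [469.8, 121.5, 129.3]
wrist_force: [-0.2, 0.1, -7.3]
grip_width: 0.269
ee_pos: [470.2, 121.5, 129.9]
wrist_force: [0.1, -0.7, -7.9]
grip_width: 0.268
t 14.10 pos [470.2 121.5 129.9] yaw 101.95 grip 0.268 F [ 0.12 -0.7  -7.86] q6 1.35
row [-0.1126  0.1627 -0.0201 -0.0509]
```

≈7.9 N, so this is the filled one. Moving over the well.

```bash
python3 -m inch '[[0.2,0,0,-0.03,0],[0.2,0,0,-0.04,0],[0.2,-0.1125,0.163,-0.04,0],[0.2,-0.1125,0.163,-0.04,0],[0.2,-0.1125,0.163,-0.04,0],[0.2,-0.1125,0.163,-0.04,0],[0.2,-0.1125,0.163,-0.035,0],[0.2,-0.1125,0.163,-0.025,0],[0.2,-0.1125,0.163,-0.02,0],[0.2,-0.1125,0.163,-0.02,0],[0.2,-0.1125,0.163,-0.02,0],[0.2,-0.1125,0.163,-0.02,0]]'>/dev/null; python3 -m inch '[[0.2,0,0,0,0],[0.2,0,0,0,0],[0.2,0,0,0,0]]'>/dev/null; python3 -c "
from h import *
go(653.3,44.3,140,102); snap('side','s6')
a=cv2.imread('pics/s6.png')[130:230,240:360];cv2.imwrite('pics/s6c.png',cv2.resize(a,None,fx=6,fy=6,interpolation=cv2.INTER_CUBIC))
c,R,t=cal('side')
def pr(P): q=R@np.array(P,float)+t; return [round(float(c['fx']*q[0]/q[2]+c['cx']-240)*6),round(float(c['fy']*q[1]/q[2]+c['cy']-130)*6)]
e=st()[0]['ee_pos']
print('well rim c',pr([652.7,45,44]), 'L',pr([619.2,45,44]),'R',pr([686.2,45,44]),'near',pr([652.7,11.5,44]))
b=[e[0]-.6,e[1]+.7,e[2]-92]; print('stand bottom exp L,R(14mm)',[pr([b[0]+k,b[1],b[2]+14]) for k in(-32,32)])
"
```

```text
t 15.35 pos [653.1  45.4 151.1] yaw 101.97 grip 0.270 F [-0.4  -0.22 -7.98] q6 1.23
row [-0.0011 -0.0001  0.0111 -0.034 ]
well rim c [364, 331] L [298, 333] R [429, 329] near [373, 365]
stand bottom exp L,R(14mm) [[302, 281], [430, 278]]
```

View pics/s6c.png

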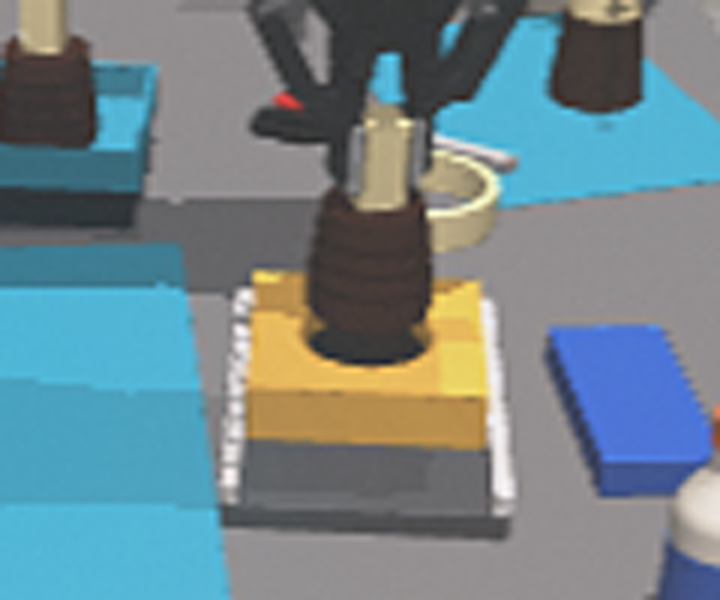

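The stand (foot edges at x≈307 and 433) hangs centred over the well (edges ≈305 and 430), within about 0.5 mm. Lowering in small steps while watching the force.

```bash
python3 -m inch '[[0.2,-0.001,0,0.005,0],[0.2,-0.001,0,0.01,0],[0.2,-0.001,0,0.012,0],[0.2,-0.001,0,0.014,0],[0.2,-0.001,0,0.016,0],[0.2,-0.001,0,0.016,0],[0.2,-0.001,0,0.016,0]]'|grep -E "ee_p|wr"; python3 -m inch '[[0.2,0,0,0.002,0],[0.2,0,0,0.004,0],[0.2,0,0,0.004,0],[0.2,0,0,0.004,0]]' 110|grep -E "ee_p|wr|gr"
```

```text
ee_pos: [653.2, 44.2, 134.1]
wrist_force: [0.6, -0.3, -8.1]
ee_pos: [653.2, 44.2, 130.1]
wrist_force: [-0.7, 0.8, -7.3]
grip_width: 0.269
```

```bash
for i in 1 2 3; do python3 -m inch '[[0.2,0,0,0.001,0],[0.2,0,0,0.002,0],[0.2,0,0,0.002,0],[0.2,0,0,0.002,0]]'|grep -E "ee_p|wr"; done
```

```text
ee_pos: [653.2, 44.2, 128.2]
wrist_force: [-0.8, -0.1, -7.1]
ee_pos: [653.4, 44.2, 126.4]
wrist_force: [0.2, -0.7, -6.5]
ee_pos: [653.5, 44.2, 125.6]
wrist_force: [-4.4, 0.6, 5.1]
```

Contact with the pad came at the expected height, so I'll press on.

```bash
for i in 1 2 3 4; do python3 -m inch '[[0.2,0,0,0.001,0],[0.2,0,0,0.002,0],[0.2,0,0,0.002,0]]'|grep -E "ee_p|wr"; done
```

```text
ee_pos: [653.5, 44.2, 123.5]
wrist_force: [-4.2, 0.0, 5.8]
ee_pos: [653.5, 44.2, 121.5]
wrist_force: [-3.4, -0.1, 4.2]
ee_pos: [653.6, 44.2, 119.5]
wrist_force: [-3.9, 0.3, 5.3]
ee_pos: [653.6, 44.2, 118.3]
wrist_force: [-6.1, 0.9, 10.4]
```

```bash
for i in 1 2 3; do python3 -m inch '[[0.2,0,0,0.0005,0],[0.2,0,0,0.001,0],[0.2,0,0,0.001,0]]'|grep -E "ee_p|wr"; done
```

```text
ee_pos: [653.7, 44.1, 118.3]
wrist_force: [-9.2, 0.2, 16.6]
ee_pos: [653.8, 44.1, 118.3]
wrist_force: [-11.4, 0.4, 22.5]
ee_pos: [653.8, 44.1, 118.2]
wrist_force: [-14.5, 1.1, 28.9]
```

It hit the hard stop: 118.2 is steady while the force climbs, with total push ≈37 N. I'll unload, release and withdraw.

```bash
python3 -m inch '[[0.2,0,0,-0.003,0],[0.2,0,0,-0.003,0],[0.4,0,0,-0.003,0],[0.6,0,0,-0.003,0],[0.6,0,0,-0.003,0],[0.6,0,0,-0.003,0],[0.6,0,0,-0.003,0],[0.6,0,0,-0.04,0],[0.6,0,0,-0.08,0],[0.6,0,0,-0.11,0],[0.6,0,0,-0.11,0]]'; python3 -c "
from h import *
go(430,-300,260,102)"
```

```text
t: 19.98
ee_pos: [655.9, 43.9, 231.3]
ee_rot: [0.63, 0.777, 0.003, 0.004]
wrist_force: [1.5, -0.3, 1.0]
grip_width: 0.601
t 19.98 pos [655.9  43.9 231.3] yaw 101.95 grip 0.601 F [ 1.49 -0.31  1.  ] q6 1.23
row [-0.2897 -0.2922 -0.0287 -0.0458]
```

```bash
python3 -m inch '[[0.6,-0.29,-0.292,-0.03,0],[0.6,-0.29,-0.292,-0.03,0],[0.6,-0.29,-0.292,-0.03,0],[0.6,-0.29,-0.292,-0.03,0],[0.6,-0.29,-0.292,-0.03,0],[0.6,-0.29,-0.292,-0.03,0],[0.6,-0.29,-0.292,-0.03,0],[0.6,-0.29,-0.292,-0.03,0],[0.6,-0.29,-0.292,-0.03,0],[0.6,-0.29,-0.292,-0.03,0]]'>/dev/null; python3 -m inch '[[0.6,-0.17,-0.16,-0.02,0],[0.6,-0.17,-0.16,-0.02,0],[0.6,-0.17,-0.16,-0.02,0],[0.6,-0.17,-0.16,-0.02,0],[0.6,-0.17,-0.16,-0.02,0],[0.6,-0.17,-0.16,-0.02,0],[0.6,-0.17,-0.16,-0.02,0],[0.6,-0.17,-0.16,-0.02,0],[0.6,-0.17,-0.16,-0.02,0]]'; python3 - <<'E'
from h import *
p,d=snap('top','t7'); s,sd=snap('side','s7')
v,u=np.mgrid[:384,:512]; W=world('top',u,v,d.astype(float))
for n,x,y in(('hollow/white',492,-327),('solid/blue',493,316),('filled/well',653,44.5)):
    m=(np.hypot(W[...,0]-x,W[...,1]-y)<11)&(W[...,2]>60)
    print(n,m.sum(),'neck top z',np.round(np.median(W[m],0),1))
for n,x,y in(('white',492,-327),('blue',492,316)):
    r=np.maximum(abs(W[...,0]-x),abs(W[...,1]-y)); m=(r>45)&(r<54)&(W[...,2]<55)&(W[...,2]>15); print(n,'floor z',np.median(W[m][:,2]))
a=np.vstack([cv2.resize(p[60:290,90:410],(640,460))[:330],cv2.resize(s[110:290,130:400],(640,427))])[:,:,::-1]
cv2.imwrite('pics/f7.png',cv2.resize(a,None,fx=.79,fy=.79))
E
```

```text
t: 21.57
ee_pos: [306.5, -499.0, 273.1]
ee_rot: [0.63, 0.777, 0.0, -0.0]
wrist_force: [0.3, 0.2, 0.7]
grip_width: 0.597
hollow/white 62 neck top z [ 491.6 -326.1  143.5]
solid/blue 58 neck top z [493.7 315.6 136. ]
filled/well 67 neck top z [651.4  43.5 129.9]
white floor z 38.58593037952056
blue floor z 31.032185766159127
```

View pics/f7.png

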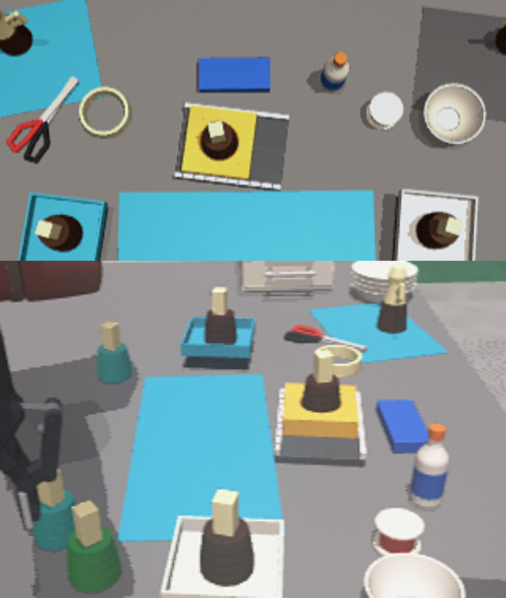

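All three stand upright: blue pan (220,320), white pan (227,545), well (322,385). The neck top of the filled one is at about 130–131 mm, which means it is home. Pan sinks are about 3 mm and 10 mm, matching the weights, and nothing else has been disturbed.

```bash
python3 -c "
from plant import ctrl
print(ctrl.close_job())"
```

```text
the job is handed in; nothing more can be done
None
```

I weighed the three stands by lifting them and placed each where you asked, then handed the job in at about 21.7 s. One thing is unconfirmed: whether the blue pan briefly passed its limit during release.

| Stand | Force when lifted | Where it went | Last check |
|---|---|---|---|
| Hollow | about 1.0 N | White pan | Upright, pan sunk about 3 mm |
| Solid | about 2.65 N | Blue pan | Upright, pan sunk about 10 mm |
| Filled | about 7.9 N | Well | Home: neck top at about 130 mm by camera (131 expected) |

- **Pressing home:** the filled stand met the hard stop, with about 29 N at the wrist, or about 37 N including its weight. The most I saw was well under 60 N.
- **Other things:** from the last pictures, nothing else on the table looks moved.
- **Blue pan (unconfirmed):** I let go of the solid stand about 2 mm above the pan, before it carried any weight. The sink at that moment was not observed, and without damping it could have touched the 18 mm limit.
- **White pan:** on release I briefly commanded about 4 mm too low. I estimate the sink stayed under about 6.5 mm, against its limit of 8.5 mm, but this was not measured either.

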